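# Pack the pottery painter's kit tray

## Task

Pack the painter's kit tray. First lay every ceramic palette flat, wells up, in a bay of its own on the tray, then bridge the wooden hand rest over them, centred, with its ends fully down in the two cradles; also draw every tape roll up off its spindle and lay it flat on the floor of the tray's long trough. The palettes must all be in before the rest goes over them, the rolls may go in at any time, and the other things on the table stay where they are.

Things in the scene. Friction and masses are not known exactly. Their poses are not given: they have to be found in the camera images.
- tray: fixed wooden kit tray, a board 200 (its x) by 302 (its y) by 10 mm; origin at the centre of its underside on the table. Its floor is 10 mm above the origin; fences and spacers on it rise 6 mm above that floor. A row of three palette bays runs along its y at x=+45 mm, the tape trough along its y at x=-60 mm, and a cradle stands at either end of the row of bays
- bay0 (a point): centre of the floor of palette bay 0, at tray x=+45, y=-85 mm (tray axes): a shallow recess 71 (x) by 57 (y) mm inside, fence 6 mm high, with 28 mm wide spacers between neighbouring bays
- bay1 (a point): centre of the floor of palette bay 1, at tray x=+45, y=0 mm (tray axes): a shallow recess 71 (x) by 57 (y) mm inside, fence 6 mm high, with 28 mm wide spacers between neighbouring bays
- bay2 (a point): centre of the floor of palette bay 2, at tray x=+45, y=85 mm (tray axes): a shallow recess 71 (x) by 57 (y) mm inside, fence 6 mm high, with 28 mm wide spacers between neighbouring bays
- trough (a point): centre of the floor of the tape trough, at tray x=-60, y=0 (tray axes): 62 mm wide (x) by 278 mm long (y) inside, fence 6 mm high
- seat (a point): point midway between the two dark cradles, at the height of their seats, 34 mm above the tray's origin, at tray x=+45, y=0 (tray axes). Cradles at y=-138 and +138 mm, 24 mm long in y, each with two horns 10 mm high, 46 mm apart in x. The centre of the hand rest's underside lies here when seated, the rest running along y
- palette0_mid (a point): loose white ceramic palette slab with two wells drawn on top, 64 (its x) by 50 (its y) by 22 mm high, 0.17 kg; the point is its centre, 11 mm above its underside; z up. It starts flat on the table on a black mat (under 1 mm thick, seen only). Some starts have only two palettes
- palette1_mid (a point): loose white ceramic palette slab with two wells drawn on top, 64 (its x) by 50 (its y) by 22 mm high, 0.17 kg; the point is its centre, 11 mm above its underside; z up. It starts flat on the table on a black mat (under 1 mm thick, seen only). Some starts have only two palettes
- palette2_mid (a point): loose white ceramic palette slab with two wells drawn on top, 64 (its x) by 50 (its y) by 22 mm high, 0.17 kg; the point is its centre, 11 mm above its underside; z up. It starts flat on the table on a black mat (under 1 mm thick, seen only). Some starts have only two palettes
- stand: fixed dark wooden stand, 280 (its x) by 75 mm, 12 mm thick, origin at the centre of its underside; three upright steel spindles of 16 mm diameter at x=-100, 0, +100 mm, each on a light hub 40 mm across whose top is 34 mm above the table; spindle tops are 90 mm above the table
- roll0_mid (a point): loose roll of paper tape on a card core, 56 mm outer diameter, 26 mm bore, 36 mm high, 0.07 kg; the point is its centre, 18 mm above its underside; z along its axis. It starts on a spindle, resting on the hub. Some starts have only two rolls
- roll1_mid (a point): loose roll of paper tape on a card core, 56 mm outer diameter, 26 mm bore, 36 mm high, 0.07 kg; the point is its centre, 18 mm above its underside; z along its axis. It starts on a spindle, resting on the hub. Some starts have only two rolls
- roll2_mid (a point): loose roll of paper tape on a card core, 56 mm outer diameter, 26 mm bore, 36 mm high, 0.07 kg; the point is its centre, 18 mm above its underside; z along its axis. It starts on a spindle, resting on the hub. Some starts have only two rolls
- rest_grip (a point): loose light-wood hand rest: a bar 290 (its x) by 40 by 20 mm with a handle block 60 (x) by 34 (y) by 25 mm on the middle of its top, 0.20 kg; the point is the handle block's centre, 32.5 mm above the bar's underside; z up
- case: bystander: closed grey pencil case 220 (its x) by 55 by 30 mm, loose; origin under its centre
- jar: bystander: glass jar, 60 mm across, 75 mm high, loose; origin under its centre
- bowl: bystander: blue bowl, 100 mm across, 45 mm high, loose; origin under its centre
- vase: bystander: small blue vase, 68 mm across, 88 mm high, loose; origin under its centre
- brush: bystander: flat brush lying, 170 mm long (its x), 20 mm high, loose; origin under its centre
- sponge: bystander: brown sponge block 90 by 60 by 35 mm, loose; origin under its centre
- cup: bystander: white mug, 76 mm across, 80 mm high, handle at its +y, loose; origin under its centre
Not all that is in view belongs to the job. What is shaped like the part that bears palette1_mid but orange or red is not meant. Leave any turquoise look-alike of the part that bears palette2_mid alone.

How it is judged (in metres and radians):
On the way, in this order (a step that is already met when the one before it is completed fails the run):
1. every palette that is there lies flat in a bay of its own, the hand rest not yet over them (angle between each of palette0_mid, palette1_mid, palette2_mid's own z axis and vertical below 0.07 rad and ((x of palette0_mid in the frame of bay0 between -0.006 and 0.006 m and y of palette0_mid in the frame of bay0 between -0.006 and 0.006 m and z of palette0_mid in the frame of bay0 between 0.0085 and 0.0135 m) or (x of palette0_mid in the frame of bay1 between -0.006 and 0.006 m and y of palette0_mid in the frame of bay1 between -0.006 and 0.006 m and z of palette0_mid in the frame of bay1 between 0.0085 and 0.0135 m) or (x of palette0_mid in the frame of bay2 between -0.006 and 0.006 m and y of palette0_mid in the frame of bay2 between -0.006 and 0.006 m and z of palette0_mid in the frame of bay2 between 0.0085 and 0.0135 m)) and ((x of palette1_mid in the frame of bay0 between -0.006 and 0.006 m and y of palette1_mid in the frame of bay0 between -0.006 and 0.006 m and z of palette1_mid in the frame of bay0 between 0.0085 and 0.0135 m) or (x of palette1_mid in the frame of bay1 between -0.006 and 0.006 m and y of palette1_mid in the frame of bay1 between -0.006 and 0.006 m and z of palette1_mid in the frame of bay1 between 0.0085 and 0.0135 m) or (x of palette1_mid in the frame of bay2 between -0.006 and 0.006 m and y of palette1_mid in the frame of bay2 between -0.006 and 0.006 m and z of palette1_mid in the frame of bay2 between 0.0085 and 0.0135 m)) and ((x of palette2_mid in the frame of bay0 between -0.006 and 0.006 m and y of palette2_mid in the frame of bay0 between -0.006 and 0.006 m and z of palette2_mid in the frame of bay0 between 0.0085 and 0.0135 m) or (x of palette2_mid in the frame of bay1 between -0.006 and 0.006 m and y of palette2_mid in the frame of bay1 between -0.006 and 0.006 m and z of palette2_mid in the frame of bay1 between 0.0085 and 0.0135 m) or (x of palette2_mid in the frame of bay2 between -0.006 and 0.006 m and y of palette2_mid in the frame of bay2 between -0.006 and 0.006 m and z of palette2_mid in the frame of bay2 between 0.0085 and 0.0135 m)) and not (x of rest_grip in the frame of seat between -0.006 and 0.006 m and y of rest_grip in the frame of seat between -0.014 and 0.014 m and z of rest_grip in the frame of seat between 0.0295 and 0.0355 m and angle between rest_grip's own z axis and vertical below 0.05 rad and angle between the x axis of rest_grip and the y axis of seat, either way round below 0.06 rad)), for 0.2 s.
2. the hand rest lies in both cradles over the palettes (x of rest_grip in the frame of seat between -0.006 and 0.006 m and y of rest_grip in the frame of seat between -0.014 and 0.014 m and z of rest_grip in the frame of seat between 0.0295 and 0.0355 m and angle between rest_grip's own z axis and vertical below 0.05 rad and angle between the x axis of rest_grip and the y axis of seat, either way round below 0.06 rad), for 0.2 s.
At the end, for the whole second after the job is handed in: Every palette lies flat, wells up, centred in its own bay (6 mm, height 2.5 mm); the rest lies level in both cradles (6 mm across, 14 mm along, 0.06 rad, down within 3 mm); every roll lies flat on the trough floor (6 mm of its centre line, within 115 mm of its middle, either face up) (all of step 2 and angle between each of palette0_mid, palette1_mid, palette2_mid's own z axis and vertical below 0.07 rad and ((x of palette0_mid in the frame of bay0 between -0.006 and 0.006 m and y of palette0_mid in the frame of bay0 between -0.006 and 0.006 m and z of palette0_mid in the frame of bay0 between 0.0085 and 0.0135 m) or (x of palette0_mid in the frame of bay1 between -0.006 and 0.006 m and y of palette0_mid in the frame of bay1 between -0.006 and 0.006 m and z of palette0_mid in the frame of bay1 between 0.0085 and 0.0135 m) or (x of palette0_mid in the frame of bay2 between -0.006 and 0.006 m and y of palette0_mid in the frame of bay2 between -0.006 and 0.006 m and z of palette0_mid in the frame of bay2 between 0.0085 and 0.0135 m)) and ((x of palette1_mid in the frame of bay0 between -0.006 and 0.006 m and y of palette1_mid in the frame of bay0 between -0.006 and 0.006 m and z of palette1_mid in the frame of bay0 between 0.0085 and 0.0135 m) or (x of palette1_mid in the frame of bay1 between -0.006 and 0.006 m and y of palette1_mid in the frame of bay1 between -0.006 and 0.006 m and z of palette1_mid in the frame of bay1 between 0.0085 and 0.0135 m) or (x of palette1_mid in the frame of bay2 between -0.006 and 0.006 m and y of palette1_mid in the frame of bay2 between -0.006 and 0.006 m and z of palette1_mid in the frame of bay2 between 0.0085 and 0.0135 m)) and ((x of palette2_mid in the frame of bay0 between -0.006 and 0.006 m and y of palette2_mid in the frame of bay0 between -0.006 and 0.006 m and z of palette2_mid in the frame of bay0 between 0.0085 and 0.0135 m) or (x of palette2_mid in the frame of bay1 between -0.006 and 0.006 m and y of palette2_mid in the frame of bay1 between -0.006 and 0.006 m and z of palette2_mid in the frame of bay1 between 0.0085 and 0.0135 m) or (x of palette2_mid in the frame of bay2 between -0.006 and 0.006 m and y of palette2_mid in the frame of bay2 between -0.006 and 0.006 m and z of palette2_mid in the frame of bay2 between 0.0085 and 0.0135 m)) and (angle between roll0_mid's own z axis and vertical below 0.07 rad or angle between roll0_mid's own z axis and vertical above 3.07 rad) and x of roll0_mid in the frame of trough between -0.006 and 0.006 m and y of roll0_mid in the frame of trough between -0.115 and 0.115 m and z of roll0_mid in the frame of trough between 0.015 and 0.021 m and (angle between roll1_mid's own z axis and vertical below 0.07 rad or angle between roll1_mid's own z axis and vertical above 3.07 rad) and x of roll1_mid in the frame of trough between -0.006 and 0.006 m and y of roll1_mid in the frame of trough between -0.115 and 0.115 m and z of roll1_mid in the frame of trough between 0.015 and 0.021 m and (angle between roll2_mid's own z axis and vertical below 0.07 rad or angle between roll2_mid's own z axis and vertical above 3.07 rad) and x of roll2_mid in the frame of trough between -0.006 and 0.006 m and y of roll2_mid in the frame of trough between -0.115 and 0.115 m and z of roll2_mid in the frame of trough between 0.015 and 0.021 m); the robot touches nothing.
It fails at once if a bystander (case, jar, bowl, vase, brush, sponge, mug) is shoved more than 40 mm or knocked over (distance of any of case, jar, bowl, vase, brush, sponge, cup from where it was at the start of the episode above 0.04 m or angle between any of case, jar, bowl, vase, brush, sponge, cup's own z axis and vertical above 0.7 rad).
Of palette0, palette1, palette2 only 2 to 3 are there at a start; the rules pass over those that are not, and their reading is None.
Of roll0, roll1, roll2 only 2 to 3 are there at a start; the rules pass over those that are not, and their reading is None.
At some moment in a run one of palette0, palette1, palette2, rest may be knocked a few centimetres aside while the robot is not near it.
It also fails if it takes over 210 s, if anything falls off the work surface, if the arm or the gripper's body presses on something with over 40 N, if the wrist force passes 120 N, or if a joint passes its speed limit or range.

## Robot

A 6-joint arm with a two-finger parallel gripper is mounted at the origin on the work surface. World frame = base frame: x ahead of the robot, y to its left, z up, the work surface at z = 0. Lengths are in mm, angles in rad, forces in N, time in s.
With the tool pointing down it reaches from about 325 to 875 mm from the base axis. Payload 4.4 kg.
Tool frame: the origin (TCP) lies on the centre line of the jaws, within the pads' length; the fingertips stand ahead of it and the grasp point (between the pads) lies 6 mm ahead of it (ctrl.tcp_to_tips is the z of the fingertips in the tool frame, in mm); z points along the fingers, y is the direction in which the jaws open and shut (so a half turn about z gives the same grasp; the last joint's range is limited). The gripper opens to 85 mm and grips with 20 to 120 N. Pads are 22 mm wide; open, the fingers measure 114 mm over their backs; the gripper's body (76 mm by 85 mm) begins 54 mm behind the grasp point. The pads swing forward as they close: fully open they stand 13 mm farther back than shut.
Start: joints at [-0.15, 0.207, 1.542, -0, 1.393, -0.15], TCP at [575.002, -0.012, 216.682] pointing down, gripper open.
Joint ranges: [-2.73, 2.73], [-0.86, 2.22], [0.23, 2.46], [-1.11, 4.25], [0.08, 2.63], [-2.82, 2.82]. Speed limits (rad/s): [2.79, 2.79, 3.14, 3.14, 3.14, 3.14].

## Interface

Orientations are given as a 3x3 rotation matrix whose columns are the frame's x, y, z axes.
In Python, from plant import ctrl, sensors, optics gives the robot as it stands. Calls block until the motion is done:
- ctrl.move_ptp(position, orientation): joint-space move of the TCP to a pose.
- ctrl.move_l(position, rot=None, vel=150, threshold=None): straight line of the TCP; rot=None keeps the orientation; vel is the mean speed in mm/s. With threshold (N) it stops when the force on the tool has changed by that much, and returns True; else False.
- ctrl.set_joints(angles): joint-space move.
- ctrl.gripper_to(opening, force=None): finger opening in mm; force is the grip in N (None keeps the last); returns when the fingers have stopped.
- ctrl.hold(seconds).
- ctrl.solve_ik(position, orientation): joint angles nearest the present ones, or None.
- sensors.read_state(): the state.
- optics.grab_frame(name): name is "scene" or "side" or "wrist"; returns (picture, depth): 480x640x3 uint8, red, green, blue; 480x640 float32, mm along the optical axis (not along the pixel's ray), 0 where there is no reading.
- optics.camera_params(name): a dict with "mtx" (3x3 intrinsics, pixels), "k1" (the pictures are not rectified: a ray, as slopes to the right and down, at radius r is drawn at 1 + k1 r^2 times it, then the intrinsics apply), "R" (3x3) and "t" (3): a world point X has camera coordinates R X + t; the wrist camera has in their place "T_tool_cam" (4x4, takes a point from camera to tool coordinates, whose origin is the TCP and whose axes are the flange's). Camera axes: x right, y down, z forward; pixel columns grow to the right and rows downward; lengths in mm; the calibration is good to about 2 mm. A picture is of the moment at which its call begins: read the wrist's pose just before it. camera_params takes no time and is no camera call.
A pose or a line that the arm cannot do raises ctrl.MotionError and nothing moves.
- ctrl.finish_job(): hands the job in, once; it reports no verdict.
The state is a dict: "t": time; "q": joint angles; "qvel": joint speeds; "tau": joint torques, N m; "eef_pos": TCP position; "eef_rot": TCP orientation; "force": force on the tool from outside, world axes, zero at the start; "wrist_torque": the same for the moment, N m; "grip_width": finger opening in mm.
Only numpy, scipy, OpenCV 4.12 (cv2) and the standard library are available. Lean on these libraries where they do the work, as an engineer would, in place of code of your own. Each camera call takes 0.05 s, during which the arm holds its last target. There are 200 camera calls.

## Working session

There is one attempt and no reset: what is moved stays moved. The work goes in short steps, each a Python script; the robot and the scene stay as the last script left them, time stands still between calls to the robot, and variables do not carry over. Pictures are saved under pics/ and viewed, about 12 in all and at most 16, crops included, and the job is handed in when it is done.

```bash
ls; mkdir -p pics
cat > h.py <<'E'
import numpy as np, cv2
from plant import ctrl, sensors, optics
def grab(name):
    s=sensors.read_state(); im,d=optics.grab_frame(name); p=optics.camera_params(name)
    if 'R' in p: R=np.array(p['R']);t=np.array(p['t'])
    else:
        T=np.eye(4);T[:3,:3]=s['eef_rot'];T[:3,3]=s['eef_pos'];T=np.linalg.inv(T@np.array(p['T_tool_cam']));R=T[:3,:3];t=T[:3,3]
    return im,d,dict(K=np.array(p['mtx']),k1=p['k1'],R=R,t=t)
def rays(c,uv):
    uv=np.asarray(uv,float).reshape(-1,1,2)
    n=cv2.undistortPoints(uv,c['K'],np.array([c['k1'],0,0,0,0.]),None,None).reshape(-1,2)
    return n
def at_depth(c,uv,d):
    n=rays(c,uv); X=np.c_[n,np.ones(len(n))]*np.asarray(d).reshape(-1,1)
    return (X-c['t'])@c['R']
def at_z(c,uv,z):
    n=rays(c,uv); D=np.c_[n,np.ones(len(n))]@c['R']; o=-c['R'].T@c['t']
    return o+D*((z-o[2])/D[:,2:])
def cloud(c,d):
    v,u=np.mgrid[0:480,0:640]; X=at_depth(c,np.c_[u.ravel(),v.ravel()],d.ravel()).reshape(480,640,3)
    X[d<=0]=np.nan; return X
def save(n,im): cv2.imwrite('pics/'+n+'.png',cv2.cvtColor(im,cv2.COLOR_RGB2BGR))
def topview(im,X,x0=250,x1=900,y0=-500,y1=500,s=1.0):
    "orthographic colour + height map"
    m=np.isfinite(X[...,2])
    r=((x1-X[...,0][m])*s).astype(int); c=((y1-X[...,1][m])*s).astype(int)
    H=int((x1-x0)*s);W=int((y1-y0)*s); ok=(r>=0)&(r<H)&(c>=0)&(c<W)
    o=np.argsort(X[...,2][m][ok]); 
    out=np.zeros((H,W,3),np.uint8); h=np.full((H,W),np.nan)
    out[r[ok][o],c[ok][o]]=im[m][ok][o]; h[r[ok][o],c[ok][o]]=X[...,2][m][ok][o]
    return out,h
E
python3 - <<'E'
from h import *
for n in ('scene','side','wrist'):
    im,d,c=grab(n); save(n+'0',im); np.savez(n+'0',im=im,d=d,**c); print(n,(-c['R'].T@c['t']).round(),c['R'][2].round(2),c['k1'])
print(ctrl.tcp_to_tips)
E
```

```text
pics
scene [1299. -360.  672.] [-0.74  0.33 -0.59] -0.005850543786933103
side [331. 874. 720.] [ 0.2  -0.79 -0.58] -0.15133060506180557
wrist [574.  71. 372.] [-0.   -0.28 -0.96] 0.028680624191875597
25.0
```

View pics/scene0.png

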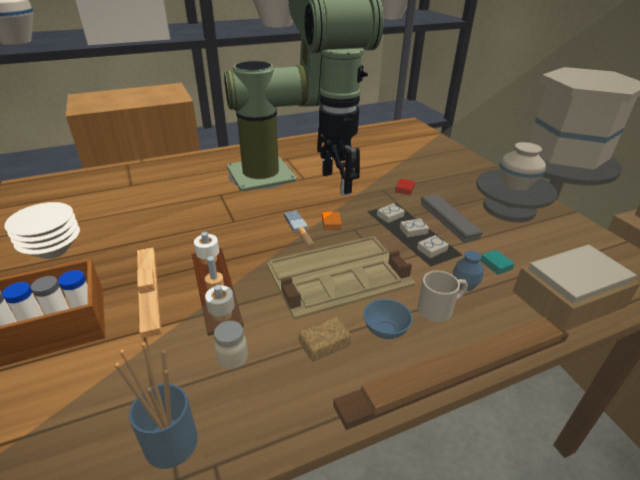

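View pics/side0.png

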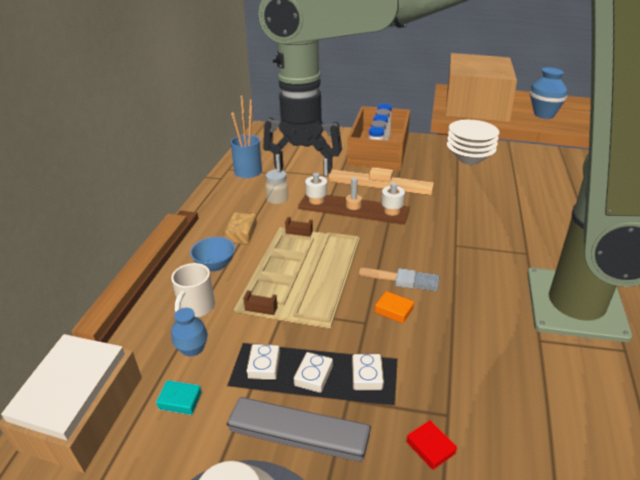

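The scene shows three white palettes on the black mat (scene px 390,212 / 414,227 / 433,245). The orange (332,220), red (405,186) and turquoise (497,261) slabs are decoys. Two rolls sit on the outer spindles (206,246 and 219,300), the middle spindle is empty, and the rest is at (148,290).

Run:
```python
from h import *
P=[];C=[]
for n in ('side','scene'):
    z=np.load(n+'0.npz'); c={k:z[k] for k in('K','k1','R','t')}; c['k1']=float(c['k1'])
    X=cloud(c,z['d']); t=np.isfinite(X[...,2])&(X[...,2]<130)
    P.append(X); C.append(z['im'])
    # table height
    m=(np.abs(X[...,2])<12)&(X[...,0]>350)&(X[...,0]<800)&(np.abs(X[...,1])<350)
    print(n,np.percentile(X[...,2][m],[10,50,90]).round(1))
    hsv=cv2.cvtColor(z['im'],cv2.COLOR_RGB2HSV)
    # white palette tops / blobs
    H=X[...,2]
    w=((hsv[...,1]<60)&(hsv[...,2]>110)&(H>14)&(H<85)).astype(np.uint8)
    k,l,st,ce=cv2.connectedComponentsWithStats(w)
    for i in range(1,k):
        if st[i,4]>80:
            q=X[l==i]; tz=np.percentile(q[:,2],90); q=q[np.abs(q[:,2]-tz)<4]; r=cv2.minAreaRect(q[:,:2].astype(np.float32)); print('  white',ce[i].round(),st[i,4],'z',tz.round(1),np.round(r[0],1),np.round(r[1],1),round(r[2],1))
    im,h=topview(z['im'],X,250,950,-450,350,.95 if 0 else 1); save('top_'+n,im[:600])
```

```text
side [-1.6  0.6  9.9]
  white [548.  98.] 175 z 66.2 [  -71.3 -1104.1] [ 56.7 134.1] 79.4
  white [471. 150.] 701 z 79.1 [ 211.6 -565.7] [117.   34.8] 6.7
  white [275. 184.] 461 z 75.0 [ 727.3 -281.2] [50.  57.5] 17.8
  white [316. 187.] 390 z 71.2 [ 618.  -273.8] [55.3 51.2] 55.1
  white [354. 190.] 99 z 79.4 [ 518.3 -263. ] [ 5.4 12.3] 87.6
  white [393. 198.] 424 z 71.1 [ 418.1 -259.3] [57.3 54.2] 85.4
  white [192. 287.] 1635 z 78.2 [768.9 159.5] [74.6 76.4] 52.1
  white [417. 278.] 553 z 21.4 [334.7   1.1] [44.2 87.7] 88.3
  white [263. 360.] 811 z 23.8 [582.4 284.7] [50.1 64.8] 10.3
  white [ 72. 406.] 728 z 83.6 [817.6 489.4] [213.   98.1] 56.8
  white [313. 370.] 882 z 23.9 [490.6 289.4] [64.8 49.7] 82.2
  white [367. 370.] 854 z 23.9 [399.3 269.9] [48.4 64.1] 11.6
  white [300. 425.] 4114 z 31.4 [485.8 410.3] [ 54.2 215.4] 87.9
scene [-1.6  0.2 10.2]
  white [295. 219.] 246 z 21.4 [338.1  -4.4] [40.8 88.4] 89.2
  white [ 47. 241.] 989 z 83.8 [ 265.  -610.7] [ 61.3 141. ] 11.4
  white [206. 247.] 433 z 71.0 [ 421.5 -263.4] [52.  52.9] 80.4
  white [ 77. 297.] 301 z 81.3 [ 516.6 -539. ] [20.9 41.5] 11.0
  white [209. 294.] 84 z 70.7 [ 612.6 -295.2] [15.2 42. ] 72.9
  white [ 32. 308.] 1070 z 81.1 [ 512.5 -619.6] [105.1  25.9] 89.3
```

View pics/top_side.png

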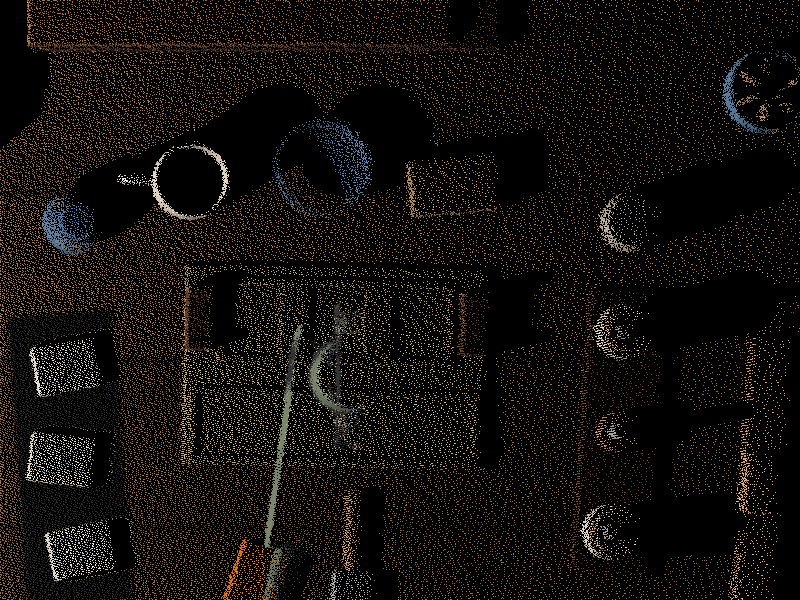

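The top view confirms the layout. The tray's bays face away from the robot, the mat is at top-view left and the rest stands beyond the spindles. Next I measure each station with the wrist camera.

```bash
cat >> h.py <<'E'
def Rz(a): # tool down, jaws (tool y) along world direction angle a+90deg
    c,s=np.cos(a),np.sin(a); return np.array([[c,s,0],[s,-c,0],[0,0,-1.]])
def look(x,y,z=290,yaw=0.,name=None):
    "aim wrist camera at (x,y), return im,depth,cam,cloud"
    R=Rz(yaw); off=look.off
    ctrl.move_ptp([x,y,z],R); ctrl.hold(.2)
    im,d,c=grab('wrist')
    if name: save(name,im); np.savez(name,im=im,d=d,**c)
    return im,d,c,cloud(c,d)
look.off=None
E
python3 - <<'E'
from h import *
s=sensors.read_state(); print(np.round(s['eef_rot'],3))
print(np.round(optics.camera_params('wrist')['T_tool_cam'],3), s['grip_width'])
for n,(x,y) in dict(mat=(490,300),tray=(590,30),stand=(520,-240),rest=(520,-355)).items():
    im,d,c,X=look(x,y,300,s.get('z',0.),'w_'+n)
    print(n,np.nanpercentile(X[...,2],[5,50,95]).round(1),np.nanmin(X[...,:2].reshape(-1,2),0).round(),np.nanmax(X[...,:2].reshape(-1,2),0).round())
im=np.vstack([np.hstack([cv2.resize(np.load(f'w_{n}.npz')['im'],(400,300)) for n in r]) for r in (('mat','tray'),('stand','rest'))])
save('w_all',im); print(sensors.read_state()['t'])
E
```

```text
[[ 0.     1.    -0.002]
 [ 1.    -0.     0.   ]
 [ 0.    -0.002 -1.   ]]
[[  -0.      -0.96    -0.28    70.734]
 [   1.      -0.      -0.      -0.681]
 [   0.      -0.28     0.96  -156.688]
 [   0.       0.       0.       1.   ]] 85.40679690696548
mat [ -1.5   1.3 397.6] [  46. -139.] [686. 744.]
tray [ -1.5   8.9 398. ] [ 145. -391.] [786. 476.]
stand [ -1.5   1.4 397.9] [  76. -675.] [717. 204.]
rest [ -1.6   1.1 398.1] [  88. -793.] [717.  90.]
5.7083
```

View pics/w_all.png

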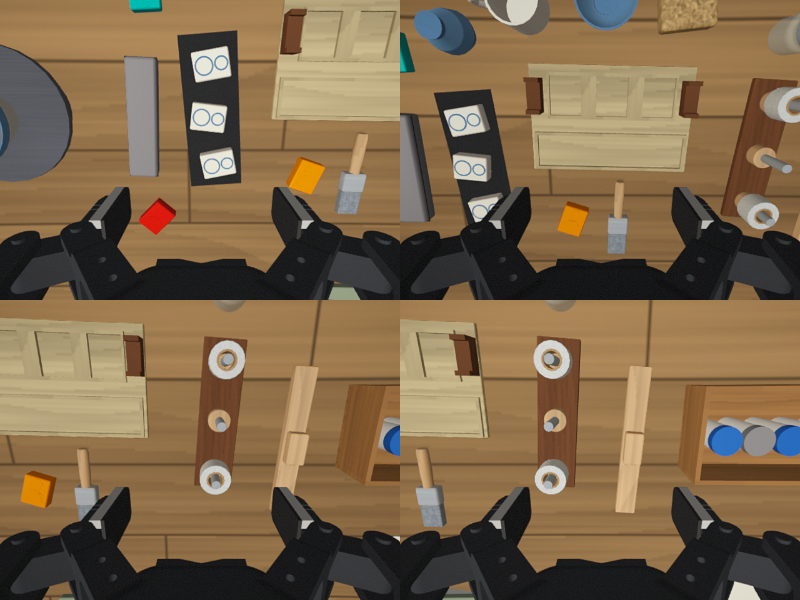

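The wrist mosaic matches: three white palettes with two wells each on the mat (mosaic px 210,64 / 208,118 / 217,163), decoys apart, and bays on the +x side of the tray. Now the poses.

```bash
cat >> h.py <<'E'
def load(n):
    z=np.load(n+'.npz'); c={k:z[k] for k in('K','R','t')}; c['k1']=float(z['k1']); return z['im'],z['d'],c,cloud(c,z['d'])
def blobs(c,mask,z,amin=150,lo=300,hi=800):
    "components of pixel mask re-projected on plane z -> (centre, (long,short), yaw of long side, px)"
    mask=cv2.morphologyEx(mask.astype(np.uint8),cv2.MORPH_OPEN,np.ones((3,3)))
    out=[]
    for k in cv2.findContours(mask,cv2.RETR_EXTERNAL,cv2.CHAIN_APPROX_NONE)[0]:
        if cv2.contourArea(k)<amin: continue
        q=at_z(c,k.reshape(-1,2),z)[:,:2].astype(np.float32)
        (cx,cy),(w,h),a=cv2.minAreaRect(q)
        if h>w: w,h,a=h,w,a+90
        a=(np.radians(a)+np.pi/2)%np.pi-np.pi/2
        out.append(((cx,cy),(w,h),a,k.reshape(-1,2).mean(0)))
    return out
def palettes(im,c,X):
    hsv=cv2.cvtColor(im,cv2.COLOR_RGB2HSV); H=X[...,2]
    m=((hsv[...,1]<110)|(hsv[...,2]>170))&(H>17)&(H<40)
    return m,hsv
def pr(n,L):
    for b in L: print(n,np.round(b[0],1),np.round(b[1],1),round(b[2],3),b[3].round())
E
python3 - <<'E'
from h import *
im,d,c,X=load('w_mat'); H=X[...,2]; print('cam',(-c['R'].T@c['t']).round())
pr('pal',blobs(c,(H>17)&(H<27),22,300)) 
im,d,c,X=load('w_tray'); H=X[...,2]
pr('palT',blobs(c,(H>17)&(H<27),22,300)) 
pr('tray',blobs(c,(H>5)&(H<60),10,4000)); pr('horn',blobs(c,(H>38)&(H<50),44,20))
hsv=cv2.cvtColor(im,cv2.COLOR_RGB2HSV); print(hsv[200,430+0],hsv[170,300],hsv[250,300],hsv[350,300])
m=(np.abs(H-11)<8); 
for n in('w_stand','w_rest'):
    im,d,c,X=load(n); H=X[...,2]
    pr(n+' rolltop',blobs(c,(H>66)&(H<74),70,200)); pr(' spindle',blobs(c,(H>86)&(H<94),90,10)); pr(' handle',blobs(c,(H>40)&(H<50),45,200)); pr(' bar',blobs(c,(H>15)&(H<50),20,1000)); pr(' standb',blobs(c,(H>7)&(H<17),12,1000))
E
```

```text
cam [561. 299. 456.]
pal [281.8 391.2] [64.9 49.9] -0.761 [251. 348.]
pal [373.5  92.4] [63.6 51.6] -0.332 [491. 282.]
pal [400.  266.8] [63.4 50.2] -1.358 [349. 262.]
pal [400.   -2.5] [115.5  40.5] -0.027 [572. 266.]
pal [490.9 286.4] [63.4 50.9] 1.458 [333. 188.]
pal [582.9 282.1] [63.2 49.1] -1.4 [337. 103.]
pal [672.1 388.8] [49.7 14. ] -1.564 [231.   7.]
palT [374.6  90.4] [64.6 49.4] -0.338 [276. 352.]
palT [402.8 264.8] [64.8 47.7] -1.36 [132. 330.]
palT [401.4  -3.4] [116.8  39.5] 0.01 [349. 339.]
palT [491.6 283.8] [63.9 50.1] 1.47 [113. 269.]
palT [484.9 381.2] [220.1  13.2] -0.024 [ 30. 267.]
palT [584.  279.2] [66.2 49.2] -1.4 [105. 193.]
palT [761.3  23.9] [79.2 35.6] -1.569 [330.  23.]
tray [476.9 395.1] [236.9  66.7] -0.215 [ 21. 272.]
tray [ 517.4 -269.9] [281.2  81.5] -0.056 [571. 230.]
tray [582.5  11.1] [323.6 199.7] 1.55 [337. 183.]
tray [ 757.1 -111.2] [102.8  49.9] 1.567 [456.  24.]
horn [ 429.8 -245. ] [49.2 19.1] -0.57 [553. 324.]
horn [ 520.  -265.3] [15.  10.8] -0.397 [584. 254.]
horn [ 598.3 -124.4] [25.2  7.6] 1.57 [465. 184.]
horn [604.3 149.8] [24.3  7.
[... 1770 characters left out ...]
 [ 515.9 -577.1] [14.5  4.4] -0.906 [551. 205.]
 spindle [ 518.4 -271.7] [15.9 14.8] 0.002 [238. 202.]
 spindle [ 499.6 -594.9] [173.  160.2] -1.568 [538. 219.]
 spindle [ 617.6 -278.9] [15.3 14.3] -1.565 [239.  94.]
 handle [ 467.3 -412.6] [59.3 33.6] -0.069 [373. 238.]
 handle [ 651.5 -128.3] [25.3  8. ] -1.556 [91. 59.]
 bar [ 422.2 -643.5] [188.1  13. ] -1.567 [561. 269.]
 bar [375.8  -8.3] [167.3  43.5] -0.029 [ 43. 305.]
 bar [ 495.1 -515.6] [167.7  13.4] 0.003 [460. 205.]
 bar [ 467.1 -413.6] [288.4  41.7] -0.069 [372. 222.]
 bar [ 626.5 -120.7] [66.9 40.4] -0.022 [102.  88.]
 standb [ 518.1 -271.8] [279.4  74.5] -0.071 [255. 165.]
 standb [581.5 -59.7] [197.8 162.9] -0.02 [ 74. 120.]
```

```bash
cat >> h.py <<'E'
TY=-0.022; SEAT=np.array([627.8,12.0])
def tray(x,y):
    c,s=np.cos(TY),np.sin(TY); return SEAT+np.array([c*(x-45)-s*y, s*(x-45)+c*y])
def norm(a,near=np.pi/2): # equivalent tool yaw mod pi nearest 'near'
    return near+(a-near+np.pi/2)%np.pi-np.pi/2
def see_palettes(x,y,name=None):
    im,d,c,X=look(x+40,y,300,0,name); H=X[...,2]; s=cv2.cvtColor(im,cv2.COLOR_RGB2HSV)[...,1]
    m=((H>17)&(H<27)).astype(np.uint8)
    out=[]
    for b in blobs(c,m,22,300):
        u,v=b[3].astype(int); sat=np.median(s[v-5:v+6,u-5:u+6])
        if abs(b[1][0]-64)<6 and abs(b[1][1]-50)<6 and sat<70: out.append(b)
    return out
def goto(p,z,a,vz=None): ctrl.move_ptp([p[0],p[1],z],Rz(a))
def down(z,thr=None,vel=120):
    p=np.array(sensors.read_state()['eef_pos']); return ctrl.move_l([p[0],p[1],z],vel=vel,threshold=thr)
def place(p,a,z,zhi=150,open_to=85):
    goto(p,zhi,a); down(z+12,vel=200); hit=down(z,thr=6,vel=30)
    print('  place z',np.round(sensors.read_state()['eef_pos'],1),'hit',hit); ctrl.gripper_to(open_to); 
    ctrl.hold(.1); down(zhi,vel=200)
def pick_palette(px,py,bay,name=None):
    L=see_palettes(px,py,name); pr(' seen',L)
    b=min(L,key=lambda b:np.hypot(b[0][0]-px,b[0][1]-py)); p=np.array(b[0])
    assert np.hypot(*(p-[px,py]))<60
    a=norm(b[2]+np.pi/2,0.); ctrl.gripper_to(85); goto(p,120,a); hit=down(33,thr=12,vel=100)
    ctrl.gripper_to(50,40); s=sensors.read_state(); print(' grip w',round(s['grip_width'],1),'z',round(s['eef_pos'][2],1),'hit',hit,'tips',ctrl.tcp_to_tips)
    assert 60<s['grip_width']<68
    z0=s['eef_pos'][2]; down(150,vel=200); print(' lifted w',round(sensors.read_state()['grip_width'],1))
    place(tray(45,bay),norm(TY+np.pi/2),z0+10)
E
python3 - <<'E'
from h import *
print([tray(45,y).round(1) for y in(-85,0,85)],tray(-60,0).round(1))
pick_palette(582.5,282.5,-85,'w_p0')
ctrl.gripper_to(85)
L=[]
im,d,c,X=look(630,30,300,0,'w_t1'); H=X[...,2]
pr('inbay',blobs(c,(H>26)&(H<37),32,200)); pr('horn',blobs(c,(H>38)&(H<50),44,20)[:9]); save('t1',im); print(sensors.read_state()['t'])
E
```

```text
[array([625.9, -73. ]), array([627.8,  12. ]), array([629.7,  97. ])] [522.8  14.3]
 seen [401.4 266.6] [63.1 50.9] -1.365 [333. 357.]
 seen [491.7 286.3] [63.4 50.6] 1.456 [318. 293.]
 seen [583.6 282. ] [63.4 49.8] -1.4 [321. 222.]
 grip w 49.7 z 33.2 hit False tips 25.0Traceback (most recent call last):
  File "<stdin>", line 3, in <module>
  File "h.py", line 88, in pick_palette
    assert 60<s['grip_width']<68
           ^^^^^^^^^^^^^^^^^^^^^
AssertionError
```

Run:
```python
from h import *
im,d,c=grab('wrist'); im2,_,_=grab('side')
s=sensors.read_state(); print(np.round(s['force'],1),s['eef_pos'])
save('g1',np.hstack([cv2.resize(im,(400,300)),cv2.resize(im2[280:430,200:400],(400,300))]))
```

```text
[ 0.7 -0.9 -0.7] [585.34051736 282.54002317  33.0483341 ]
```

View pics/g1.png

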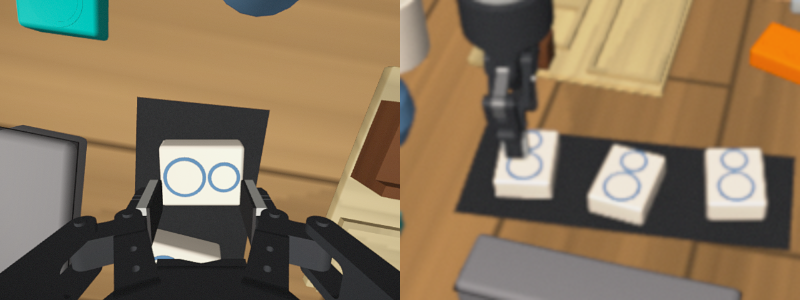

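Run:
```python
from h import *
im,d,c=grab('wrist'); X=cloud(c,d); H=X[...,2]
pr('p',blobs(c,(H>17)&(H<27),22,300))
for v in range(180,400,15): print(v,[tuple(np.round(X[v,u]).tolist()) if np.isfinite(X[v,u,0]) else 0 for u in (225,240,260,320,400,415,430)])
im,d,c=grab('side'); X=cloud(c,d);H=X[...,2]; pr('side',blobs(c,(H>17)&(H<27),22,300)[:9])
```

```text
p [514.6 282.5] [57.3 19.2] -1.487 [292. 405.]
p [584.4 282.1] [62.6 49.6] -1.4 [322. 279.]
p [563.1 401.8] [68.8 55. ] -0.039 [ 88. 255.]
p [630.4 161.9] [62.6  8.4] -0.019 [605. 226.]
p [676.7 388. ] [50.2 21. ] -1.507 [97. 24.]
180 [(621.0, 337.0, 1.0), (622.0, 330.0, 1.0), (624.0, 320.0, 1.0), (629.0, 291.0, 1.0), (635.0, 251.0, -0.0), (637.0, 244.0, 1.0), (638.0, 237.0, 1.0)]
195 [(613.0, 336.0, 1.0), (614.0, 329.0, -0.0), (616.0, 319.0, 0.0), (621.0, 289.0, 1.0), (628.0, 250.0, 0.0), (629.0, 242.0, -0.0), (630.0, 235.0, -1.0)]
210 [(606.0, 336.0, 1.0), (607.0, 328.0, 1.0), (609.0, 318.0, 1.0), (614.0, 288.0, -0.0), (621.0, 248.0, 0.0), (622.0, 240.0, -0.0), (623.0, 233.0, -1.0)]
225 [(598.0, 335.0, 2.0), (599.0, 327.0, 1.0), (601.0, 317.0, 0.0), (607.0, 287.0, 5.0), (613.0, 246.0, 1.0), (614.0, 239.0, -0.0), (615.0, 231.0, -0.0)]
240 [(589.0, 334.0, 0.0), (591.0, 326.0, 0.0), (600.0, 314.0, 22.0), (604.0, 287.0, 22.0), (605.0, 245.0, 0.0), (606.0, 237.0, -0.0), (607.0, 229.0, -0.0)]
255 [(581.0, 333.0, 0.0), (582.0, 326.0, -1.0), (592.0, 313.0, 22.0), (597.0, 285.0, 23.0), (597
[... 1116 characters left out ...]
04.0), (601.0, 256.0, 103.0)]
375 [(598.0, 307.0, 116.0), (577.0, 307.0, 88.0), (518.0, 305.0, 9.0), (518.0, 272.0, 0.0), (583.0, 256.0, 84.0), (605.0, 264.0, 115.0), (606.0, 262.0, 117.0)]
390 [(597.0, 306.0, 120.0), (599.0, 302.0, 122.0), (517.0, 304.0, 19.0), (514.0, 271.0, 9.0), (578.0, 256.0, 86.0), (604.0, 265.0, 120.0), (605.0, 263.0, 121.0)]
side [279.7 396.1] [65.2 52.2] -0.763 [432. 442.]
side [696.8 394.9] [65.  52.9] 0.053 [178. 395.]
side [398.7 272.2] [65.2 48.9] -1.368 [367. 369.]
side [489.8 290.5] [65.2 50.9] 1.459 [313. 369.]
side [582.5 287. ] [65.9 50.4] -1.361 [264. 360.]
side [372.5  95. ] [63.7 53.1] -0.338 [394. 304.]
side [902.3 187.7] [261.9  15.7] 1.565 [129. 299.]
```

Run:
```python
from h import *
z=np.load('scene0.npz'); c={k:z[k] for k in('K','R','t')}; c['k1']=float(z['k1'])
X=cloud(c,z['d']); 
for y,x in((175,347),(185,347),(190,347),(192,348)): print(X[y,x].round())
down(120); goto((430,195),120,0.0)
for w in (50,85):
    ctrl.gripper_to(w); down(70); hit=down(5,thr=4,vel=25); s=sensors.read_state(); print(w,s['grip_width'],hit,s['eef_pos'].round(1),np.round(s['force'],1)); 
    im,_,_=grab('side'); save(f'touch{w}',im[150:400,200:440]); down(120)
print(sensors.read_state()['t'])
```

```text
[645. -11. 299.]
[630.  -2. 268.]
[630.  -1. 257.]
[630.   2. 252.]
50 49.840472725120364 False [432.  195.7   5.1] [-0.4  0.1  0.4]
85 85.14364467089655 False [432.2 195.7   5.1] [-0.6 -0.   0.5]
22.125
```

Run:
```python
from h import *
a=cv2.imread('pics/touch50.png');b=cv2.imread('pics/touch85.png')
cv2.imwrite('pics/touch.png',cv2.resize(np.hstack([a,b]),None,fx=1.6,fy=1.6))
s=sensors.read_state(); print(s['eef_pos'].round(1),s['eef_rot'].round(4).tolist(),s['q'])
ctrl.hold(.5); s=sensors.read_state(); print(s['eef_pos'].round(2))
```

```text
[431.3 195.5 119.1] [[1.0, -0.0, -0.0018], [-0.0, -1.0, -0.0005], [-0.0018, 0.0005, -1.0]] [ 2.42532480e-01  1.00660083e-01  1.88063738e+00 -2.02769667e-05
  1.16218809e+00  1.81333901e+00]
[432.08 195.7  119.88]
```

View pics/touch.png

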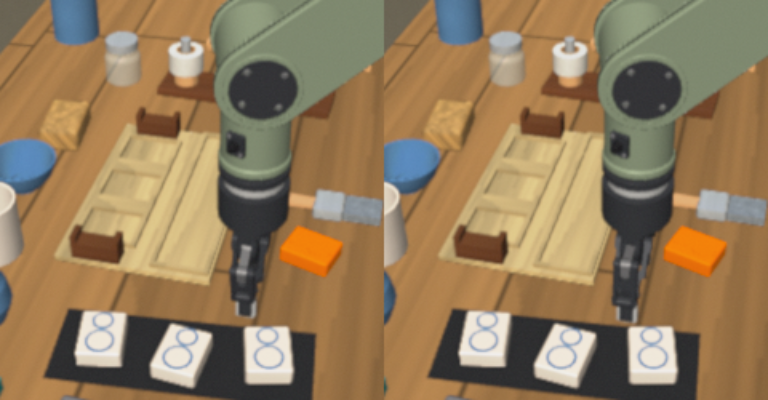

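```bash
cat >> h.py <<'E'
def proj(c,P):
    q=c['R']@np.asarray(P,float)+c['t']; return cv2.projectPoints(np.array([q]),np.zeros(3),np.zeros(3),c['K'],np.array([c['k1'],0,0,0,0.]))[0].ravel()
E
python3 - <<'E'
from h import *
_,_,c=grab('side')
for zz in (0,20,40,60): print(zz,proj(c,[432,220,zz]).round())
for w in (85,50,0):
    ctrl.gripper_to(w); down(20)
    hit=down(-45,thr=3,vel=20); s=sensors.read_state(); print(w,hit,s['eef_pos'].round(1),np.round(s['force'],1)); down(60)
E
```

```text
0 [353. 353.]
20 [353. 345.]
40 [354. 338.]
60 [354. 330.]
85 True [432.5 195.8  -5.8] [-1.6 -0.2  6.3]
50 True [432.2 195.7 -17.6] [-0.9 -0.3  5.5]
0 True [432.  195.7 -14.6] [-0.2  0.2  4.9]
```

```bash
cat >> h.py <<'E'
def goto(p,z,a):
    "ptp, then correct the standing error seen in eef_pos"
    R=Rz(a); t=np.array([p[0],p[1],z]); ctrl.move_ptp(t,R); ctrl.hold(.15)
    e=t-sensors.read_state()['eef_pos']; goto.e=e
    ctrl.move_l(t+e,R,vel=60); ctrl.hold(.1)
def down(z,thr=None,vel=120):
    s=sensors.read_state(); p=np.array(s['eef_pos'])+[goto.e[0],goto.e[1],0]; return ctrl.move_l([p[0],p[1],z],vel=vel,threshold=thr)
goto.e=np.zeros(3)
def pick(p,a,z,w,wmin,wmax,zhi,open_to=85,force=40):
    ctrl.gripper_to(open_to); goto(p,zhi,a); hit=down(z,thr=10,vel=120)
    e=sensors.read_state()['eef_pos']; ctrl.gripper_to(w,force); s=sensors.read_state()
    print(' grip w',round(s['grip_width'],1),'eef',s['eef_pos'].round(1),'want',np.round(p,1),'hit',hit)
    if not wmin<s['grip_width']<wmax: down(zhi); raise SystemExit('grip failed')
    z0=s['eef_pos'][2]; down(150,vel=200); w2=sensors.read_state()['grip_width']; print(' lifted w',round(w2,1))
    return z0
def pick_palette(px,py,bay,name=None):
    L=see_palettes(px,py,name); pr(' seen',L)
    b=min(L,key=lambda b:np.hypot(b[0][0]-px,b[0][1]-py)); p=np.array(b[0])
    assert np.hypot(*(p-[px,py]))<60
    z0=pick(p,norm(b[2]+np.pi/2,0.),-13,50,60,68,80)
    place(tray(45,bay),norm(TY+np.pi/2),z0+9.5,120)
E
python3 - <<'E'
from h import *
down(120); pick_palette(582.5,282.5,-85,'w_p0')
im,d,c,X=look(630,30,300,0,'w_t1'); H=X[...,2]
pr('inbay',blobs(c,(H>26)&(H<37),32,200)); pr('horn',blobs(c,(H>38)&(H<50),44,20)[:9]); save('t1',im); print(sensors.read_state()['t'])
E
```

```text
seen [586.5 320.6] [63.6 49.9] -1.4 [288. 218.]
 grip w 63.0 eef [582.4 320.1 -11.2] want [586.5 320.6] hit False
 lifted w 63.2
  place z [627.1 -75.8  -1.2] hit True
inbay [ 519.6 -268.5] [41.9 39.4] 1.003 [573. 282.]
inbay [489.4 400.6] [214.4  51.8] -0.07 [ 16. 302.]
inbay [628.7 149.3] [47.4 25.6] -0.023 [215. 190.]
inbay [ 628.5 -125.6] [55.  26.2] -0.018 [459. 192.]
inbay [626.6 -70.2] [64.4 50.9] -0.015 [411. 192.]
inbay [722.7 245.3] [54.3 16.4] -0.207 [115.  99.]
inbay [ 724.2 -263.6] [56.7 23.4] 0.136 [605.  97.]
inbay [ 764.9 -106.2] [89.9 60.3] -1.474 [456.  55.]
inbay [784.5 178.8] [57.3 18.7] -0.604 [170.  35.]
inbay [779.7  -6.9] [71.7 25.9] -0.01 [360.  39.]
inbay [784.3  58.7] [64.7 18.4] -0.097 [291.  35.]
horn [ 437.6 -251.3] [47.  18.2] -1.006 [553. 348.]
horn [ 520.7 -265.5] [15.9 12.5] -0.393 [577. 285.]
horn [ 598.2 -124.9] [24.7  9.1] 1.57 [461. 220.]
horn [604.1 149.9] [24.5  9.1] -1.571 [213. 215.]
horn [ 623.6 -256.6] [48.9 20. ] -0.261 [587. 196.]
horn [ 652.  -125.7] [25.3  8. ] 1.501 [467. 171.]
horn [658.2 148.1] [24.9  7.4] -1.568 [210. 166.]
horn [737.2 135.5] [9.6 2.9] -1.146 [216.  86.]
horn [ 724.5 -268.2] [59.1 34.5] 0.189 [619.  96.]
46.0
```

View pics/t1.png

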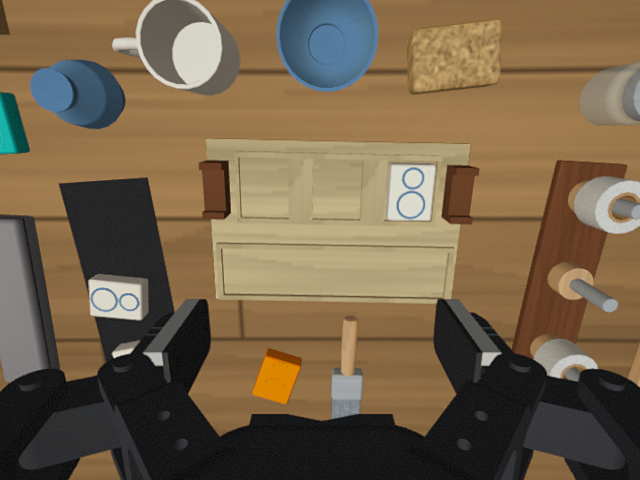

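The picture shows palette 0 in bay 0 (411,192), flat between the fences. It had been knocked about 38 mm before I picked it. Commanded and read TCP positions differ by a few mm, so I'll log that on the next pick.

Run:
```python
from h import *
im,d,c,X=load('w_t1');H=X[...,2]
m=(X[...,0]>605)&(X[...,0]<648)&(X[...,1]>-88)&(X[...,1]<-52); A=np.c_[X[m][:,:2]-[626,-70],np.ones(m.sum())]; print('plane',np.linalg.lstsq(A,X[m][:,2],rcond=None)[0])
m=(X[...,0]>605)&(X[...,0]<648)&(X[...,1]>80)&(X[...,1]<115); print('bay2 floor',np.median(X[m][:,2]))
t=np.array([530,286,120.])
for R in (Rz(0),Rz(-0.11)):
    ctrl.move_ptp(t,R); 
    for i in range(3): s=sensors.read_state(); print('ptp',(s['eef_pos']-t).round(2),np.round(s['qvel'],3).tolist()); ctrl.hold(.2)
    q=ctrl.solve_ik(t,R); print('dq',np.round(np.array(q)-s['q'],4))
    ctrl.move_l(t-[0,0,60],vel=100); s=sensors.read_state(); print('l',(s['eef_pos']-t).round(2)); ctrl.hold(.2); print((sensors.read_state()['eef_pos']-t).round(2))
```

```text
plane [-9.07307200e-03  1.86967526e-04  3.17874122e+01]
bay2 floor 380.26909418524855
ptp [ 1.74 -0.48  1.33] [-0.013, -0.004, -0.007, 0.002, -0.001, 0.001]
ptp [ 1.51 -0.77  1.11] [0.005, 0.003, 0.005, 0.002, -0.001, 0.001]
ptp [ 0.46 -0.39  0.29] [0.005, 0.002, 0.004, 0.001, -0.002, -0.0]
dq [ 0.0008  0.0002  0.0004  0.     -0.      0.    ]
l [  0.43   0.19 -59.69]
[  0.83   0.31 -58.93]
ptp [2.19 0.81 3.36] [0.0, 0.039, 0.055, 0.001, 0.004, -0.004]
ptp [-1.2  -0.47 -1.42] [0.0, 0.007, 0.003, 0.001, 0.001, 0.001]
ptp [-0.68 -0.27 -1.12] [0.0, -0.002, -0.006, 0.001, 0.0, 0.0]
dq [ 0.     -0.0012 -0.001   0.      0.0001  0.    ]
l [  0.44   0.16 -59.68]
[  0.78   0.32 -58.97]
```

```bash
cat >> h.py <<'E'
def goto(p,z,a):
    goto.p=(float(p[0]),float(p[1])); ctrl.move_ptp([p[0],p[1],z],Rz(a)); ctrl.hold(.3)
def down(z,thr=None,vel=120):
    r=ctrl.move_l([*goto.p,z],vel=vel,threshold=thr); 
    if not thr: ctrl.hold(.25)
    return r
def pick(p,a,z,w,wmin,wmax,zhi,open_to=85,force=40,zlift=150):
    ctrl.gripper_to(open_to); goto(p,zhi,a); hit=down(z,thr=12,vel=100); ctrl.hold(.4)
    e=sensors.read_state()['eef_pos'].round(1); ctrl.gripper_to(w,force); s=sensors.read_state()
    print(' grip w',round(s['grip_width'],1),'eef',e,s['eef_pos'].round(1),'want',np.round(p,1),'hit',hit)
    if not wmin<s['grip_width']<wmax: down(zhi); raise SystemExit('grip failed')
    down(zlift,vel=200); print(' lifted w',round(sensors.read_state()['grip_width'],1))
    return z
def place(p,a,z,zhi=150,open_to=85):
    goto(p,zhi,a); down(z+15,vel=150); ctrl.hold(.2); hit=down(z,thr=6,vel=30); ctrl.hold(.2)
    print('  place',sensors.read_state()['eef_pos'].round(1),'want',np.round([*p,z],1),'hit',hit); ctrl.gripper_to(open_to)
    ctrl.hold(.1); down(zhi,vel=200)
def look(x,y,z=290,yaw=0.,name=None):
    ctrl.move_ptp([x,y,z],Rz(yaw)); ctrl.hold(.5)
    im,d,c=grab('wrist')
    if name: save(name,im); np.savez(name,im=im,d=d,**c)
    return im,d,c,cloud(c,d)
E
python3 - <<'E'
from h import *
goto.p=(530,286); down(150)
pick_palette(491,286,0,'w_p1')
pick_palette(400,267,85,'w_p2')
im,d,c,X=look(630,30,300,0,'w_t2'); H=X[...,2]
for b in [b for b in blobs(c,(H>26)&(H<37),32,200)+blobs(c,(H>38)&(H<50),44,20) if 590<b[0][0]<670 and -150<b[0][1]<170]: pr('',[b])
save('t2',im); print(sensors.read_state()['t'])
E
```

```text
seen [400.4 266.6] [63.4 50.7] -1.363 [338. 293.]
 seen [490.7 286.3] [63.5 50. ] 1.459 [320. 222.]
 grip w 62.8 eef [490.9 286.4 -12.7] [491.1 286.5 -12.7] want [490.7 286.3] hit False
 lifted w 62.7
  place [627.5  12.   -2.7] want [627.8  12.   -3.5] hit True
 seen [399.5 266.4] [63.4 49.9] -1.365 [322. 223.]
 grip w 63.0 eef [399.7 266.5 -12.7] [399.7 266.5 -12.7] want [399.5 266.4] hit False
 lifted w 62.4
  place [629.4  96.9  -2.6] want [629.7  97.   -3.5] hit True
 [630.2 149.3] [47.6 25.7] -0.027 [215. 190.]
 [ 624.8 -125.4] [61.2 26.6] -0.026 [459. 195.]
 [626.8 -70.2] [64.6 50.8] -0.016 [410. 193.]
 [627.2  12.4] [64.6 49.6] -0.022 [337. 192.]
 [629.1  96.7] [64.9 49.1] -0.029 [262. 190.]
 [ 598.6 -124.5] [25.6  9.2] 1.57 [460. 220.]
 [604.2 149.3] [24.5 10. ] 1.517 [214. 215.]
 [ 652.1 -125.5] [25.2  7.4] 1.567 [467. 172.]
 [657.7 148.6] [24.5  8.3] 1.519 [211. 166.]
77.05
```

View pics/t2.png

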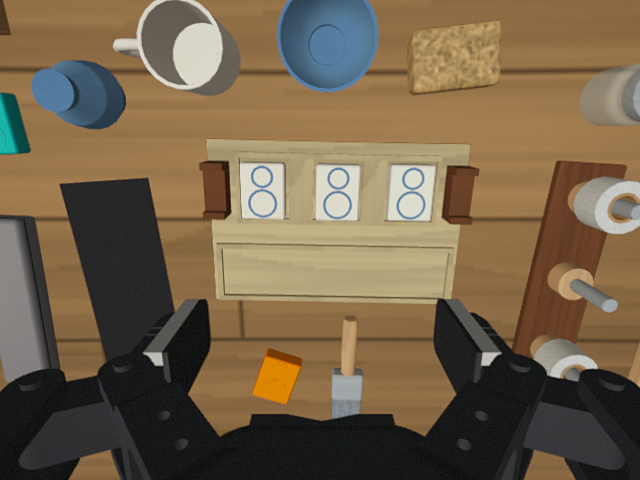

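All three palettes lie flat in their bays (262,190 / 337,192 / 410,193), at most about 2.5 mm off. Now the two rolls.

Run:
```python
from h import *
goto.p=None
for p,y in (((617.6,-278.3),-65),((418.8,-264.2),65)):
    pick(p,-0.07,24,40,53,59,125,force=30,zlift=160)
    place(tray(-60,y),TY,-0.5,150)
im,d,c,X=look(600,-10,300,0,'w_t3'); H=X[...,2]
for b in [b for b in blobs(c,(H>42)&(H<50),46,200) if 480<b[0][0]<570 and -150<b[0][1]<170]: pr('roll',[b])
print('trough',tray(-60,0))
im2,d,c,X=look(500,-415,300,0,'w_r2'); H=X[...,2]
pr('handle',blobs(c,(H>40)&(H<50),45,200)); pr('bar',blobs(c,(H>15)&(H<50),20,1000))
save('t3',np.hstack([cv2.resize(im,(400,300)),cv2.resize(im2,(400,300))])); print(sensors.read_state()['t'])
```

```text
grip w 54.0 eef [ 617.7 -278.4   24.3] [ 617.8 -278.4   24.1] want [ 617.6 -278.3] hit False
 lifted w 54.3
  place [ 5.211e+02 -5.060e+01  1.000e-01] want [ 5.214e+02 -5.070e+01 -5.000e-01] hit True
 grip w 55.3 eef [ 418.9 -264.3   24.2] [ 419.  -264.3   24.3] want [ 418.8 -264.2] hit False
 lifted w 55.1
  place [5.238e+02 7.930e+01 3.000e-01] want [ 5.243e+02  7.930e+01 -5.000e-01] hit True
roll [521.5 -50.4] [55.  53.4] -1.57 [357. 260.]
roll [523.3  78.2] [54.8 53.7] -0.039 [245. 258.]
trough [522.82540898  14.30981366]
handle [ 444.7 -760.5] [45.8 20.6] -0.326 [631. 243.]
handle [ 467.2 -413.3] [59.5 33.6] -0.069 [320. 221.]
handle [ 651.3 -128.8] [26.2  8.7] 1.553 [22. 35.]
bar [ 439.6 -662.8] [250.9  45.4] -1.568 [538. 250.]
bar [ 466.9 -413.3] [288.2  39.7] -0.069 [321. 206.]
bar [ 617.2 -277.7] [42.1 41.3] 1.2 [190.  78.]
bar [ 627.  -108.3] [67.8 66.8] -0.016 [29. 68.]
100.4583
```

View pics/t3.png

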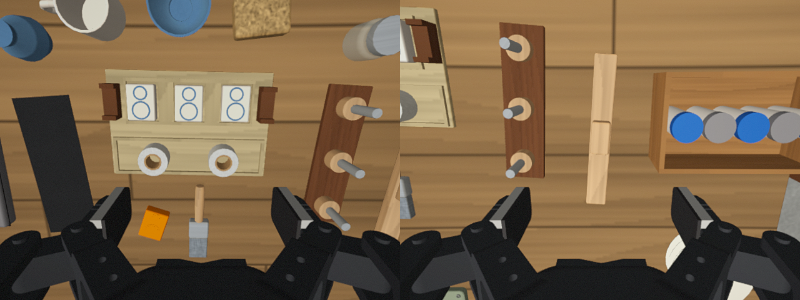

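The rolls sit in the trough, 1 mm or less off its centre line (mosaic 153,160 and 223,160). The rest hasn't moved (598,140). Now I bridge it.

Run:
```python
from h import *
pick((467.2,-413.3),-0.069,7,20,30,38,120,open_to=65,force=60,zlift=210)
place((628.1,12.0),norm(-0.021+np.pi/2),40,210,open_to=65)
im,d,c,X=look(630,12,330,0,'w_t4'); H=X[...,2]
for n,lo,hi,z in(('handle',75,84,79),('bar',49,84,54),('rolls',42,49,46)):
    pr(n,[b for b in blobs(c,(H>lo)&(H<hi),z,200) if 480<b[0][0]<670 and -150<b[0][1]<170])
m=(H>50)&(H<58)&(np.abs(X[...,0]-628)<15)&(np.abs(X[...,1]-12)<140); A=np.c_[X[m][:,:2]-[628,12],np.ones(m.sum())]; print('bar plane',np.linalg.lstsq(A,X[m][:,2],rcond=None)[0].round(4))
im2,_,_=grab('side')
save('t4',np.hstack([cv2.resize(im,(400,300)),cv2.resize(im2[150:400,150:480],(400,300))])); print(sensors.read_state()['t'])
```

```text
grip w 33.3 eef [ 467.3 -413.4    7.2] [ 467.4 -413.6    7.3] want [ 467.2 -413.3] hit False
 lifted w 32.8
  place [628.1  12.   41.2] want [628.1  12.   40. ] hit True
handle [627.6  12.5] [58.8 32.8] 1.571 [322. 195.]
bar [626.6  11.6] [287.7  43. ] 1.551 [323. 191.]
rolls [521.7 -50.2] [54.8 53.5] 0.02 [371. 275.]
rolls [523.7  79. ] [55.9 53.4] -0.024 [268. 273.]
bar plane [-1.50e-03 -2.00e-04  5.35e+01]
113.3583
```

View pics/t4.png

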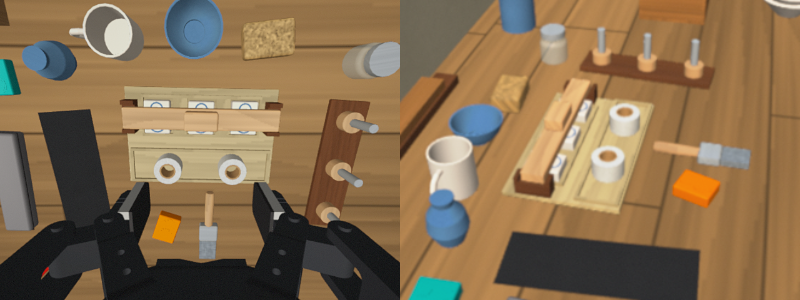

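The rest lies level in both cradles: bar top at 53.5 mm against the expected 54, slope below 0.002, centre within 1 mm of the seat. The palettes and rolls are in place and nothing is touching the robot, so I hand in.

```bash
python3 -c "
from h import *
ctrl.finish_job()"
```

```text
the job is handed in; nothing more can be done
```

The kit tray is packed and handed in at about 113 s of the 210 s allowed. All three white palettes are in the bays, both tape rolls are in the trough, and the hand rest is in the cradles. I did not touch the orange, red or turquoise look-alikes. Bystanders looked undisturbed in the pictures, but I did not measure their shifts.

**Last checks against the tray as measured (limits in brackets):**

| Item | Result |
|---|---|
| Palettes, before the rest went over | flat; within about 1 mm of centre in bays 1 and 2, about 2.5 mm off in bay 0 (6 mm) |
| Rolls | flat, 1 mm or less from the trough centre line (6 mm), about 65 mm either side of its middle (115 mm) |
| Rest | handle within about 1 mm of the seat (6 mm), yaw within 0.02 rad (0.06 rad), level, bar top at 53.5 mm against 54 mm expected |

**What disagreed or failed:**
- **Fingertips:** `tcp_to_tips` reads 25 mm ahead of the TCP, but touch tests found the tips 15 to 28 mm behind it. My first grasp closed on air above a palette, and I used the measured values from then on.
- **Touch test:** the open-gripper test probably pressed lightly (about 6 N) on a palette top. That palette was still in place afterwards.
- **Knocked palette:** palette 0 was found 38 mm from its first position and was picked from the new one.
- **Settling:** the arm swings about 2 mm after each joint move. My first correction for this made it worse, which is probably why bay 0 is 2.5 mm off. I added short waits instead.

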